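# Seat a contactor on its pegged base and lock it with the pin

### The arm

A 7-joint arm with a two-finger parallel gripper is mounted at the origin on the work surface. World frame = base frame: x ahead of the robot, y to its left, z up, the work surface at z = 0. Lengths are in m, angles in rad, forces in N, time in s.
With the tool pointing down it reaches from about 0.425 to 0.975 m from the base axis. Payload 16.7 kg.
Tool frame: the origin (TCP) lies on the centre line of the jaws, within the pads' length; the fingertips stand 25 mm ahead of it and the grasp point (between the pads) lies 6 mm ahead of it; x points along the fingers, y is the direction in which the jaws open and shut, and the axes are right-handed (so a half turn about x gives the same grasp; the last joint's range is limited). The gripper opens to 85 mm and grips with 20 to 120 N. Pads are 22 mm wide; open, the fingers measure 114 mm over their backs; the gripper's body (76 mm by 85 mm) begins 54 mm behind the grasp point. The pads swing forward as they close: fully open they stand 13 mm farther back than shut.
Start: joints at [0.991, 0.426, 0.074, 1.606, -0.034, 1.111, -0.067], TCP at [0.282, -0.613, 0.256] pointing down, gripper open.
Joint ranges: [-2.85, 2.85], [-0.5, 2.14], [-1.23, 1.37], [0.21, 2.46], [-1.02, 4.16], [0.16, 2.05], [-2.73, 2.73]. Speed limits (rad/s): [1.89, 1.89, 2.39, 2.39, 3.01, 3.01, 3.01].

### API

Orientations are given as a unit quaternion [w, x, y, z].
In Python, from plant import r gives the robot as it stands. Calls block until the motion is done:
- r.goto(position, orientation): joint-space move of the TCP to a pose.
- r.movel(position, attitude=None, speed=0.15): straight line of the TCP; attitude=None keeps the orientation; speed is the mean speed in m/s.
- r.move_j(angles): joint-space move.
- r.let_go() and r.close(): open the fingers fully, or close them until they stop; the grip force is fixed at half the most.
- r.dwell(seconds).
- r.solve_ik(position, orientation): joint angles nearest the present ones, or None.
- r.observe(): the state.
- r.grab_frame(name): name is "scene" or "top" or "wrist"; returns the picture (384x512x3 uint8, red, green, blue); there is no depth.
- r.camera_params(name): a dict with "fx", "fy", "cx", "cy" (pixels), "k1" (the pictures are not rectified: a ray, as slopes to the right and down, at radius r is drawn at 1 + k1 r^2 times it, then the intrinsics apply), "origin" and "rotation" of the camera in the world. Camera axes: x right, y up, looking along -z (the intrinsics and any distortion apply to the point x, -y, -z); pixel columns grow to the right and rows downward; lengths in m; the calibration is good to about 2 mm. A picture is of the moment at which its call begins: read the wrist's pose just before it. camera_params takes no time and is no camera call; for the wrist camera it gives the pose at the moment of the call.
A pose or a line that the arm cannot do raises r.Unreachable and nothing moves.
- r.finish_job(): hands the job in, once; it reports no verdict.
Trained networks look in the newest picture that a camera, given by its name, has taken for a name from the list of things; names that differ only in an ending like _2 or _b are one class to them, and where a whole thing is asked for, a point or a joint stands for the part that bears it (a point fixed in the world has none). Each returns a list of dicts, best first, with "score" (0 to 1); they miss things now and then, are a little off and sometimes report something else, mostly with a low value. They report only what shows in the picture. A call takes as long as a camera call. They do not tell look-alikes from the thing itself.
- r.look_for(camera, target): "xyz" ([x, y, z] in m, in world coordinates, good to about 4 mm: the middle of the surface that is visible of it).
- r.regions_of(camera, target): "mask" (384x512 bool, what is visible of it).
The state is a dict: "time": time; "joint_positions": joint angles; "joint_vel": joint speeds; "effort": joint torques, N m; "eef_pos": TCP position; "tcp_rot": TCP orientation; "contact_force": force on the tool from outside, world axes, zero at the start; "moment": the same for the moment, N m; "width": finger opening in m.
Only numpy, scipy, OpenCV 4.12 (cv2) and the standard library are available. Lean on these libraries where they do the work, as an engineer would, in place of code of your own. Each camera call takes 0.05 s, during which the arm holds its last target. There are 200 camera calls.

### The job

Turn the contactor with the T-shaped metal foot to match the T-shaped base and lower it, without dropping it, over the base's two alignment pegs until its foot sits flush; then take the locking pin (the taller of the two pins in the wooden rack) and push it fully home through the remaining hole of the foot into the base. Let go of everything and leave the other things on the bench where they are.

Things in the scene. Friction and masses are not known exactly. Their poses are not given: they have to be found in the camera images.
- contactor_grip (a point): Loose contactor (0.4 kg), upright, 70 high; point on its centre line, 45 above its underside (all in mm). z up. Black body 45 wide along x (grip here from above across x), 75 long in y, 40 high above a 10 thick foot; then a step 45 by 46, 20 high. The foot is T-shaped, 148 long in y, see contactor_hole. It fits one way round only: x and y axes along those of base_seat.
- contactor_hole (a point): Hole for the locking pin in the contactor's steel foot: point on its axis at the foot's underside, at (x +22, y +56) from the centre line; axes as contactor_grip. The foot's +y end is a wide ear (76 in x, 36 in y) with 12 diameter holes at (-22, +56) and (+22, +56), this one; its -y end is a narrow ear (36 by 36) with one 12 hole at (0, -56). All go through the 10 thick foot.
- base_seat (a point): Centre of the top face of the fixed aluminium base, a T-shaped block 24 high on an 8 thick plywood board. z up; wide end of the T (84 in x) at +y, narrow end (42) at -y. Fixed pegs, 10 diameter, 17 high (upper 7 tapered) at (x -22, y +56) and (x 0, y -56). Seated, the foot's underside rests on this face: contactor_grip is 45 above this point and the pegs show 7 above the foot.
- base_hole (a point): Centre of the mouth of the plain hole for the locking pin in the base's top face, at (x +22, y +56) from base_seat; vertical, 12 diameter, 24 deep. Axes as base_seat.
- pin_grip (a point): Loose steel locking pin (0.06 kg), the taller pin in the rack: centre of its black knob (20 diameter, 24 high), gripped from above; z up. 32 below is the underside of an 18 diameter collar, then a shank 10 diameter, 28 long (last 7 tapered), ending 60 below. Home: the collar rests on the foot, this point 42 above base_hole. In the rack the collar rests on its top: lift 30 to draw it out.
- rack: Fixed wooden pin rack, 44 (x) by 110 (y), 34 high, on the plywood board, with two vertical through holes of 13 diameter at y +34 and y -34. Origin: centre of its underside. Which hole holds which pin varies.
- test_pin_mid (a point): Test pin: the shorter, thinner pin in the rack, not to be used. Point on its axis, 8 above the rack's top; head 12 diameter, reaching 16 above the rack's top.
- screwdriver: Bystander: yellow-handled screwdriver, 190 long, lying on the board. Leave alone.
- tape: Bystander: roll of black tape, 72 diameter, 19 high, lying flat. Leave alone.
- spare: Bystander: spare contactor without a foot, 45 by 75, 60 high. Origin: centre of its underside. Leave alone.
- pliers: Bystander: pliers with red grips, about 150 long, lying flat. Leave alone.
- tester: Bystander: flat grey tester, 35 by 110, 18 high. Leave alone.
Mind the look-alikes: they are no part of the job. What is shaped like the part that bears contactor_grip but blue is not meant.

How it is judged:
By the outcome, as a careful person would: the job done as asked, in the order asked, and still so for the second after the job is handed in, with the robot touching nothing.
It also fails if it takes over 56 s, if anything falls off the work surface, if the arm or the gripper's body presses on something with over 40 N, if the wrist force passes 120 N, or if a joint passes its speed limit or range.

## Working session

There is one attempt and no reset: what is moved stays moved. The work goes in short steps, each a Python script; the robot and the scene stay as the last script left them, time stands still between calls to the robot, and variables do not carry over. Pictures are saved under pics/ and viewed, about 8 in all and at most 12, crops included, and the job is handed in when it is done.

```bash
ls; mkdir -p pics
cat > h.py <<'E'
import numpy as np, cv2
from plant import r
def ray(c,u,v):
    """world ray(s) from pixel"""
    K=np.array([[c['fx'],0,c['cx']],[0,c['fy'],c['cy']],[0,0,1.]])
    p=np.array([[u,v]],float); 
    q=np.array([(u-c['cx'])/c['fx'],(v-c['cy'])/c['fy']]); s=q.copy()
    for _ in range(20): s=q/(1+c['k1']*(s@s))
    d=np.array(c['rotation'])@np.array([s[0],-s[1],-1.]); return np.array(c['origin']),d
def atz(c,u,v,z):
    o,d=ray(c,u,v); return o+d*(z-o[2])/d[2]
def proj(c,P):
    p=np.array(c['rotation']).T@(np.array(P)-np.array(c['origin'])); s=np.array([p[0],-p[1]])/-p[2]
    s=s*(1+c['k1']*(s@s)); return np.array([c['fx']*s[0]+c['cx'],c['fy']*s[1]+c['cy']])
def save(im,n): cv2.imwrite('pics/'+n,im[:,:,::-1])
def down(yaw):
    """tool x down, jaw direction (tool y) at angle yaw in world xy"""
    from scipy.spatial.transform import Rotation as R
    x=np.array([0,0,-1.]);y=np.array([np.cos(yaw),np.sin(yaw),0]);z=np.cross(x,y)
    q=R.from_matrix(np.c_[x,y,z]).as_quat(); return np.array([q[3],*q[:3]])
E
python3 - <<'E'
from h import *
a=r.grab_frame('top');b=r.grab_frame('scene');w=r.grab_frame('wrist')
save(cv2.resize(a,(800,600),interpolation=cv2.INTER_CUBIC),'top.png');save(cv2.resize(b,(800,600),interpolation=cv2.INTER_CUBIC),'scene.png')
np.save('top0.npy',a);np.save('scene0.npy',b)
for c in('top','scene','wrist'): 
    p=r.camera_params(c);print(c,p)
for t in('contactor_grip','contactor_hole','base_seat','base_hole','pin_grip','rack','test_pin_mid','spare'):
    for c in('top','scene'):
        print(t,c,[(np.round(d['xyz'],3),round(d['score'],2)) for d in r.look_for(c,t)])
print(r.observe())
E
```

```text
pics
top {'fx': 402.9788422756492, 'fy': 402.9788422756492, 'cx': 256.6728595652109, 'cy': 197.2785002074555, 'k1': 0.024792042831627198, 'origin': array([0.25465264, 0.0901057 , 1.49133205]), 'rotation': array([ 0.74300726,  0.08145041, -0.07236868, -0.66035507])}
scene {'fx': 428.7011174550181, 'fy': 428.7011174550181, 'cx': 250.5336001204763, 'cy': 187.9792138843887, 'k1': -0.11933627413040085, 'origin': array([1.78522526, 0.48083293, 0.97448791]), 'rotation': array([0.52751387, 0.27960422, 0.37187751, 0.71081482])}
wrist {'fx': 288.6551119333935, 'fy': 288.6551119333935, 'cx': 252.72604086210956, 'cy': 193.26153869703302, 'k1': -0.06324417699341406, 'origin': array([ 0.34160481, -0.58549897,  0.37295413]), 'rotation': array([ 0.83487656, -0.11087578,  0.07176902, -0.53435652])}
contactor_grip top [(array([0.469, 0.249, 0.03 ]), 0.96), (array([0.397, 0.665, 0.034]), 0.78), (array([0.615, 0.039, 0.035]), 0.7)]
contactor_grip scene [(array([0.488, 0.247, 0.033]), 0.58), (array([0.415, 0.666, 0.068]), 0.56)]
contactor_hole top [(array([0.395, 0.666, 0.032]), 0.92), (array([0.467, 0.2
[... 705 characters left out ...]
5, 'joint_positions': array([ 0.99049702,  0.42607987,  0.07385531,  1.60600469, -0.03410526,
        1.11081012, -0.06711917]), 'joint_vel': array([-1.19742053e-03,  9.41814298e-04, -4.18798124e-04, -6.62103667e-04,
       -4.56234662e-05, -2.62866526e-04,  1.83395737e-03]), 'effort': array([-9.38989688e-04, -9.49556065e+01,  3.75731483e+00, -4.63907540e+01,
        1.92526064e-02,  2.44274503e-03, -5.73989155e-05]), 'eef_pos': array([ 0.28186903, -0.61328543,  0.25631181]), 'tcp_rot': array([ 0.15110123,  0.69078406,  0.15114297, -0.69075438]), 'contact_force': array([-0.47655666, -0.09020326,  0.15468932]), 'moment': array([0.0058132 , 0.03843292, 0.06099918]), 'width': 0.085673381969889}
```

View pics/top.png

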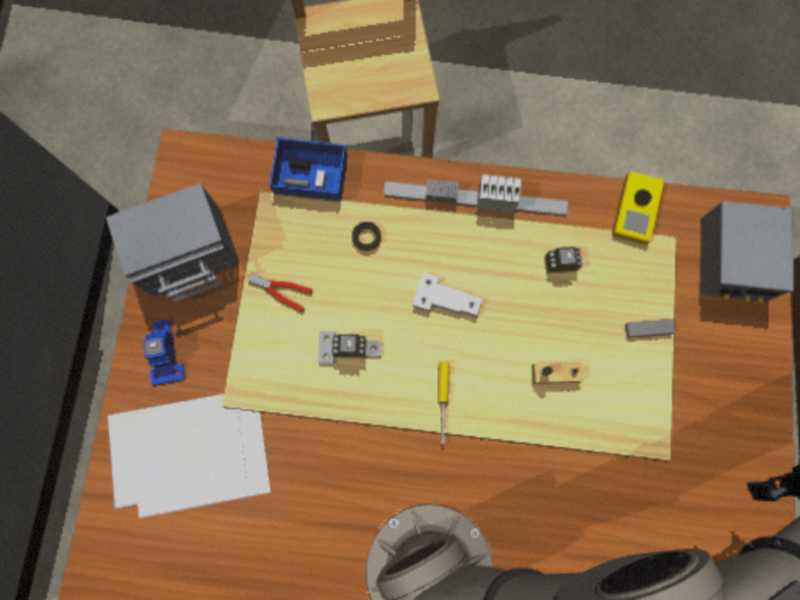

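View pics/scene.png

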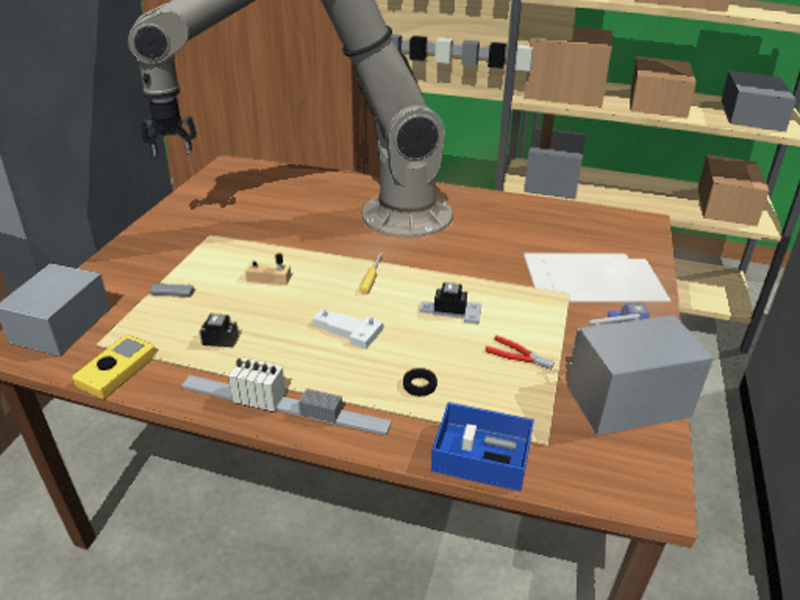

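```bash
sed -i "s/np.array(c\['rotation'\])/RM(c)/g" h.py
cat >> h.py <<'E'
from scipy.spatial.transform import Rotation as R
def RQ(q): return R.from_quat([q[1],q[2],q[3],q[0]]).as_matrix()
def RM(c): return RQ(c['rotation'])
E
python3 - <<'E'
from h import *
c=r.camera_params('top')
f=lambda u,v,z:atz(c,u*.64,v*.64,z).round(3)
for n,a,b,z in(('contactor',(327,347),(373,348),.018),('base',(427,292),(470,303),.032),('rackpins',(547,370),(575,372),.055),('spare',(550,260),(578,258),.03)):
    A,B=f(*a,z),f(*b,z); d=A-B; print(n,A,B,'dir deg',np.degrees(np.arctan2(d[1],d[0])))
s=r.observe();T=RQ(s['tcp_rot']);w=r.camera_params('wrist')
print('tool\n',T.round(3)); print('cam in tool',(T.T@(w['origin']-s['eef_pos'])).round(4));print((T.T@RM(w)).round(3))
for yaw in np.radians([-90,-45,0,45,90,135]):
    print(yaw,[r.solve_ik(p,down(yaw)) is not None for p in([.469,.249,.2],[.615,.04,.2],[.47,-.21,.2])],[np.round(r.solve_ik(p,down(yaw))[[0,6]],2) for p in([.469,.249,.2],[.615,.04,.2],[.47,-.21,.2]) if r.solve_ik(p,down(yaw)) is not None])
E
```

```text
contactor [0.466 0.291 0.018] [0.476 0.183 0.018] dir deg 95.29008120537124
base [0.623 0.071 0.032] [ 0.608 -0.033  0.032] dir deg 81.79278358808185
rackpins [ 0.467 -0.22   0.055] [ 0.47  -0.284  0.055] dir deg 92.68377515946894
spare [ 0.737 -0.215  0.03 ] [ 0.75  -0.282  0.03 ] dir deg 100.98065001017355
tool
 [[ 0.     0.418 -0.909]
 [ 0.    -0.909 -0.418]
 [-1.    -0.    -0.   ]]
cam in tool [-0.1172 -0.0002 -0.0659]
[[ 0.     0.262 -0.965]
 [ 1.    -0.001  0.   ]
 [-0.001 -0.965 -0.262]]
-1.5707963267948966 [True, True, True] [array([ 0.09, -2.47]), array([ 0.06, -1.86]), array([ 0.36, -1.3 ])]
-0.7853981633974483 [True, True, True] [array([ 0.17, -1.74]), array([ 0.17, -1.13]), array([ 0.47, -0.55])]
0.0 [True, True, True] [array([ 0.24, -1.01]), array([ 0.26, -0.4 ]), array([0.6 , 0.19])]
0.7853981633974483 [True, True, True] [array([ 0.27, -0.25]), array([0.32, 0.35]), array([0.69, 0.95])]
1.5707963267948966 [True, True, True] [array([0.28, 0.52]), array([0.34, 1.12]), array([0.8 , 1.69])]
2.356194490192345 [True, True, True] [array([0.22, 1.36]), array([0.58, 1.73]), array([1.14, 2.28])]
```

Run:
```python
from h import *
import pickle
t=lambda:r.observe()['time']
ims=[];out={}
for n,p,yaw in(('rack',[.468,-.235,.20],0),('base',[.6155,.02,.192],-8),('cont',[.471,.24,.178],5)):
    t0=t(); r.goto(p,down(np.radians(yaw))); r.dwell(.3); print(n,t()-t0)
    c=r.camera_params('wrist'); s=r.observe(); im=r.grab_frame('wrist'); out[n]=(im,c,s)
    print((np.array(s['eef_pos'])-p).round(4))
    ims.append(im)
pickle.dump(out,open('views.pkl','wb'))
save(cv2.resize(np.vstack([np.hstack([ims[0],ims[1]]),np.hstack([ims[2],ims[2]*0])]),(800,600),interpolation=cv2.INTER_AREA),'three.png')
```

```text
rack 1.8667
[-0.0001 -0.0005 -0.    ]
base 1.4333
[-0.0001 -0.0009  0.0001]
cont 1.3250000000000002
[ 0.0005 -0.0006 -0.0001]
```

View pics/three.png

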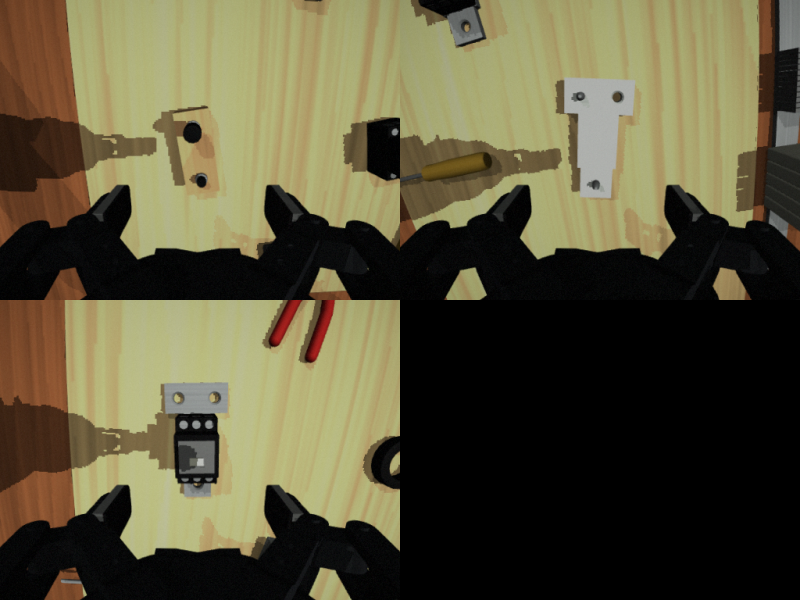

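```bash
cat > fit.py <<'E'
from h import *
import pickle
from scipy.optimize import minimize
V=pickle.load(open('views.pkl','rb'))
def T(wx,nx,L,wy): return [(-wx,L-wy,wx,L),(-nx,-L,nx,L)]
box=lambda x0,y0,x1,y1,z0,z1:np.array([(x,y,z) for x in(x0,x1) for y in(y0,y1) for z in(z0,z1)],float)
def sil(c,boxes,p,z0,S=4):
    m=np.zeros((384*S//1,512*S),np.uint8); C,s_=np.cos(p[2]),np.sin(p[2])
    for b in boxes:
        P=np.c_[p[0]+(C*b[:,0]-s_*b[:,1])/1e3,p[1]+(s_*b[:,0]+C*b[:,1])/1e3,z0+b[:,2]/1e3]
        q=np.array([proj(c,x) for x in P])*S+S/2-.5
        cv2.fillConvexPoly(m,cv2.convexHull((q*16).astype(np.int32)),255,shift=4)
    return cv2.resize(m,(512,384),interpolation=cv2.INTER_AREA)/255.
def world(p,xy): C,s_=np.cos(p[2]),np.sin(p[2]); return np.array([p[0]+(C*xy[0]-s_*xy[1])/1e3,p[1]+(s_*xy[0]+C*xy[1])/1e3])
def mask(im,win,dark=45):
    h=cv2.cvtColor(cv2.GaussianBlur(im,(3,3),0),cv2.COLOR_RGB2HSV); m=((h[...,1]<70)|(h[...,2]<dark)).astype(float)
    w=np.zeros_like(m); w[win[1]:win[3],win[0]:win[2]]=1; return m*w
def fit(c,m,boxes,p0,z0):
    f=lambda d:np.abs(sil(c,boxes,p0+d*[.002,.002,.02],z0)-m).sum()
    best=min((minimize(f,s,method='Nelder-Mead',options=dict(initial_simplex=np.array(s)+np.array([[0,0,0],[2,0,0],[0,2,0],[0,0,2]]),xatol=.01,fatol=.5)) for s in ([0,0,0],[1,-1,1],[-1,1,-1])),key=lambda o:o.fun)
    return p0+best.x*[.002,.002,.02],best.fun
FOOT=[box(-38,38,38,74,0,10),box(-18,-74,18,-38,0,10),box(-22.5,-37.5,22.5,37.5,0,50),box(-22.5,-23,22.5,23,50,70)]
E
cat > run1.py <<'E'
from fit import *
def ov(im,c,pts,win,S=3):
    x0,y0,x1,y1=win; o=cv2.resize(im[y0:y1,x0:x1],None,fx=S,fy=S,interpolation=cv2.INTER_CUBIC)
    for P in pts:
        u=(proj(c,P)-[x0,y0]+.5)*S; cv2.drawMarker(o,tuple(np.round(u).astype(int)),(255,0,0),cv2.MARKER_CROSS,10,1)
    return o
W=(190,90,320,260)
im,c,s=V['base']
mb=mask(im,W)
# base: find end lengths by moments first
B=[box(-42,35,42,77,-24,0),box(-21,-77,21,40,-24,0)]
pb,eb=fit(c,mb,B,np.array([.6155,.02,np.radians(-8)]),.032)
print('base',pb[:2].round(4),np.degrees(pb[2]).round(2),eb,mb.sum())
o1=ov(im,c,[[*world(pb,q),z] for q,z in (((22,56),.032),((-22,56),.049),((0,-56),.049))],W)
im2,c2,s2=V['cont']
mc=mask(im2,W); pc,ec=fit(c2,mc,FOOT,np.array([.471,.24,np.radians(5)]),.008)
print('cont',pc[:2].round(4),np.degrees(pc[2]).round(2),ec,mc.sum())
o2=ov(im2,c2,[[*world(pc,q),.018] for q in((22,56),(-22,56),(0,-56))]+[[*world(pc,q),.078] for q in((22.5,23),(-22.5,23),(-22.5,-23),(22.5,-23))],W)
for o,cc,bb,p,z in((o1,c,B,pb,.032),(o2,c2,FOOT,pc,.008)):
    m=cv2.resize(sil(cc,bb,p,z)[W[1]:W[3],W[0]:W[2]],None,fx=3,fy=3); k,_=cv2.findContours((m>.5).astype(np.uint8),0,2); cv2.drawContours(o,k,-1,(0,255,0),1)
save(np.hstack([o1,o2]),'fit1.png'); pickle.dump((pb,pc),open('poses.pkl','wb'))
# rack
im3,c3,s3=V['rack']; k=(im3[134:200,225:275].max(2)<40).astype(np.uint8); n,l,st,ce=cv2.connectedComponentsWithStats(k)
for i in range(1,n):
    if st[i,4]>40: u=ce[i]+[225,134]; print('knob',u.round(1),st[i],atz(c3,*u,.042+.032+.008).round(4))
E
python3 run1.py
```

```text
base [0.6151 0.0223] -10.16 836.643137254902 9288.0
cont [0.4698 0.2412] 5.41 2527.254901960784 10481.0
knob [245.9 169.4] [ 10  23  23  26 472] [ 0.462  -0.2126  0.082 ]
```

View pics/fit1.png

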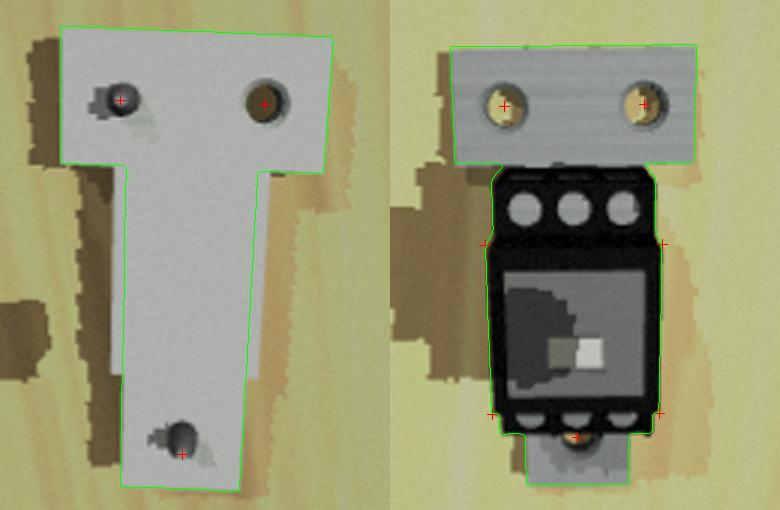

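```bash
sed -i 's/box(-21,-77,21,40,-24,0)\]/box(-21,-77,21,40,-24,0),box(-23,-40,23,40,-24,0)]/; s/((0,-56),.049))\],W)/((0,-56),.049),((-22,56),.032),((0,-56),.032))],W)/' run1.py; python3 run1.py
python3 - <<'E'
from h import *
import pickle
pb,pc=pickle.load(open('poses.pkl','rb'))
t0=r.observe()['time']; q=down(pc[2])
r.goto([pc[0],pc[1],.13],q); r.movel([pc[0],pc[1],.059],speed=.08); r.dwell(.2); print(r.observe()['eef_pos'],pc)
r.close(); s=r.observe(); print(s['width'],s['contact_force'])
r.movel([pc[0],pc[1],.11],speed=.08); r.dwell(.2); s=r.observe(); print(s['width'],s['contact_force'],s['eef_pos'],s['time']-t0)
c=r.camera_params('wrist'); im=r.grab_frame('wrist'); pickle.dump((im,c,s),open('held.pkl','wb'))
a=cv2.imread('pics/fit1.png')[:,:390]; save(np.hstack([a[:,:,::-1],cv2.resize(im[90:260,190:320],(390,510),interpolation=cv2.INTER_CUBIC)]),'held.png')
E
```

```text
base [0.6152 0.0223] -10.14 558.4039215686274 9288.0
cont [0.4698 0.2412] 5.41 2527.254901960784 10481.0
knob [245.9 169.4] [ 10  23  23  26 472] [ 0.462  -0.2126  0.082 ]
[0.47006046 0.24123151 0.05943129] [0.46978333 0.24116624 0.09435693]
0.044528428660160456 [ 0.14850111 -0.27501495  4.91301583]
0.044314278842394854 [-0.35265385  1.12840274 -5.29633903] [0.4695438  0.24110359 0.10954082] 2.9917
```

View pics/held.png

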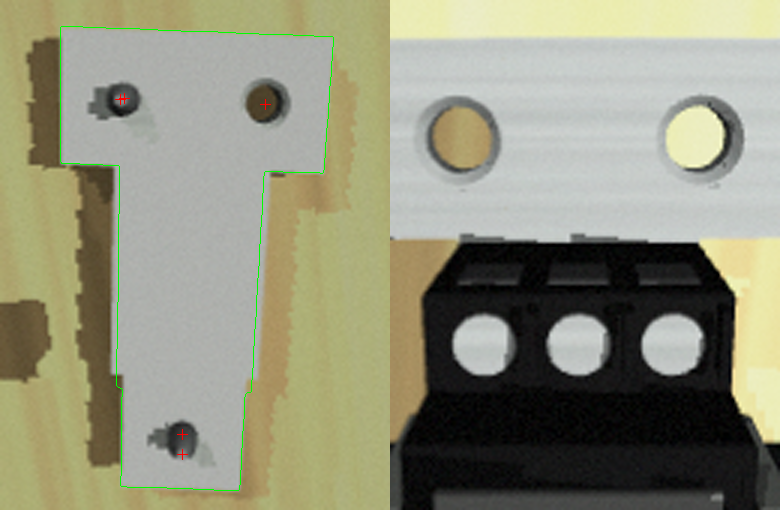

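Run:
```python
from h import *
from fit import world
import pickle
pb,pc=pickle.load(open('poses.pkl','rb'))
im,c,s=pickle.load(open('held.pkl','rb'))
zt=s['eef_pos'][2]-.0594+.018
e=s['eef_pos']; T=RQ(s['tcp_rot']); yaw=np.arctan2(T[1,1],T[0,1]); print('yaw',np.degrees(yaw))
for uv,h in(((213.3,136.3),(-22,56)),((294.2,136.3),(22,56))):
    d=(atz(c,*uv,zt)-e)[:2]; C,S=np.cos(yaw),np.sin(yaw); print(h,np.array([C*d[0]+S*d[1],-S*d[0]+C*d[1]])*1e3)
q=down(pb[2]); t0=r.observe()['time']
r.movel([pc[0],pc[1],.15],speed=.15)
r.goto([pb[0],pb[1],.15],q); r.movel([pb[0],pb[1],.112],speed=.1); r.dwell(.3)
s=r.observe(); c=r.camera_params('wrist'); im=r.grab_frame('wrist'); pickle.dump((im,c,s,r.grab_frame('scene')),open('over.pkl','wb'))
print(s['time']-t0,s['time'],s['eef_pos']-np.array([*pb[:2],.112]),s['width'],s['contact_force'])
w=cv2.resize(im[90:260,180:330],None,fx=4.5,fy=4.5,interpolation=cv2.INTER_CUBIC)
save(w[:600],'over.png')
```

```text
yaw 5.41521790754129
(-22, 56) [-21.70077146  55.20024142]
(22, 56) [22.15804361 55.25677166]
2.2750000000000004 11.0417 [ 2.40913544e-04 -2.55697857e-05  4.96048513e-04] 0.04443489217464824 [-0.2908764  -0.70301412 -4.51047619]
```

View pics/over.png

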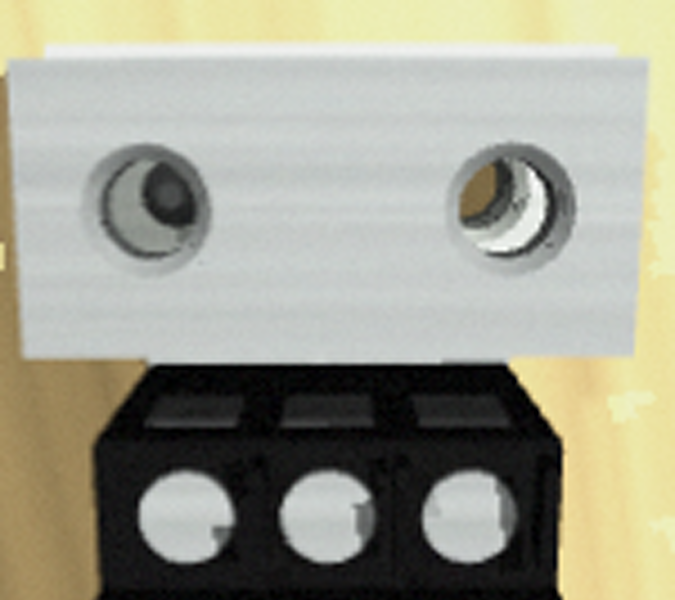

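Run:
```python
from h import *
from fit import world
import pickle
pb,pc=pickle.load(open('poses.pkl','rb'))
im,c,s,sc=pickle.load(open('over.pkl','rb'))
f=lambda x,y,z:atz(c,180+(x-1.75)/4.5,90+(y-1.75)/4.5,z)
yaw=pb[2];C,S=np.cos(yaw),np.sin(yaw)
L=lambda P:np.round(1e3*np.array([[C,S],[-S,C]])@(P[:2]-pb[:2]),2)
zt=s['eef_pos'][2]-.0594+.018
print('holeL',L(f(150,209,zt)),'holeR',L(f(511,209,zt)),'pegtip',L(f(172,190,.049)),'ear corners',L(f(8,60,zt)),L(f(650,60,zt)),'base wide edge corners',L(f(45,45,.032)),L(f(617,45,.032)))
```

```text
holeL [-21.58  55.32] holeR [21.91 55.37] pegtip [-21.48  56.38] ear corners [-37.82  72.75] [37.76 72.83] base wide edge corners [-41.56  76.45] [42.11 76.55]
```

Run:
```python
from h import *
import pickle
pb,pc=pickle.load(open('poses.pkl','rb'))
yaw=pb[2];C,S=np.cos(yaw),np.sin(yaw)
d=np.array([[C,-S],[S,C]])@[.0002,.0006]; x,y=pb[:2]+d
f0=r.observe()['contact_force']
for z in (.1,.096,.092,.089,.087,.085,.084,.0834):
    r.movel([x,y,z],speed=.05); r.dwell(.05); s=r.observe(); f=s['contact_force']-f0
    print(z,s['eef_pos'][2].round(4),f.round(1),np.round(s['moment'],2),(s['eef_pos'][:2]-[x,y]).round(4),s['time'])
    if abs(f).max()>20: break
im=r.grab_frame('wrist'); c=r.camera_params('wrist'); pickle.dump((im,c,s),open('seat.pkl','wb'))
w=cv2.resize(im[90:260,180:330],None,fx=3,fy=3,interpolation=cv2.INTER_CUBIC)
save(w[:500],'seat.png')
```

```text
0.1 0.0998 [0.  0.5 1.1] [ 0.02  0.04 -0.02] [-0.0001  0.0001] 11.5833
0.096 0.0959 [-0.1  0.1  0.5] [0.03 0.01 0.02] [-0.  0.] 11.8833
0.092 0.0918 [0.1 0.6 0.7] [-0.03  0.06  0.02] [-0.0001  0.    ] 12.1833
0.089 0.0889 [0.3 0.6 0.5] [-0.01 -0.04 -0.03] [-0.0001  0.    ] 12.4833
0.087 0.0869 [-0.4  0.8  0.5] [ 0.03 -0.02 -0.03] [-0. -0.] 12.7833
0.085 0.0849 [0.7 0.9 0.4] [-0.01 -0.01  0.  ] [-0.0001  0.    ] 13.0833
0.084 0.084 [-0.1  0.6  0.5] [ 0.03  0.02 -0.04] [-0.  0.] 13.3833
0.0834 0.0834 [-0.5  0.8  0.4] [ 0.   -0.04  0.02] [-0. -0.] 13.6833
```

View pics/seat.png

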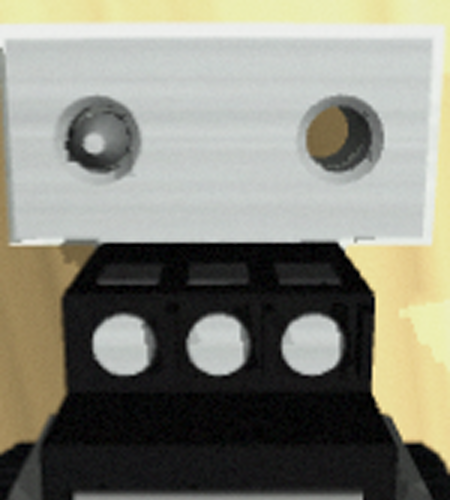

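Run:
```python
from h import *
import pickle
pb,pc=pickle.load(open('poses.pkl','rb'))
s=r.observe();p=np.array(s['eef_pos']);x,y=p[:2];f0=s['contact_force']
z=.0834
while z>.0805:
    z-=.0005; r.movel([x,y,z],speed=.05); s=r.observe(); f=s['contact_force']-f0
    print(round(z,4),s['eef_pos'][2].round(4),f.round(1),round(s['time'],2))
    if f[2]>8: break
```

```text
0.0829 0.0833 [-2.8  0.7  8.6] 13.98
```

Run:
```python
from h import *
import pickle
pb,pc=pickle.load(open('poses.pkl','rb'))
r.let_go(); r.dwell(.2); p=np.array(r.observe()['eef_pos']); r.movel([p[0],p[1],.16],speed=.12)
r.movel([p[0],p[1],.192],speed=.12); r.dwell(.3)
c=r.camera_params('wrist'); s=r.observe(); im=r.grab_frame('wrist'); v1=(im,c,s)
r.goto([.463,-.213,.18],down(np.radians(3))); r.dwell(.3)
c=r.camera_params('wrist'); s=r.observe(); im2=r.grab_frame('wrist'); v2=(im2,c,s); print(s['time'],s['eef_pos'])
pickle.dump((v1,v2),open('after.pkl','wb'))
k=(im2.max(2)<45).astype(np.uint8); k[260:]=0; n,l,st,ce=cv2.connectedComponentsWithStats(k)
for i in range(1,n):
    if st[i,4]>100: print('dark',ce[i].round(1),st[i])
g=lambda a:cv2.resize(a[90:260,190:320],(390,510),interpolation=cv2.INTER_CUBIC)
save(np.hstack([g(im),g(im2)]),'after.png')
```

```text
17.6083 [ 0.46345967 -0.21232174  0.17993172]
dark [412.4  17.7] [391   0  53  31 627]
dark [426.3  10. ] [407   0  43  19 239]
dark [ 19.8 188.3] [   0  133   51  107 3740]
dark [251.  202.1] [239 187  25  30 584]
dark [494.7 225.7] [ 476  189   36   71 2327]
dark [150.  250.6] [123 237  45  23 619]
dark [355.7 250.6] [339 237  45  23 614]
```

View pics/after.png

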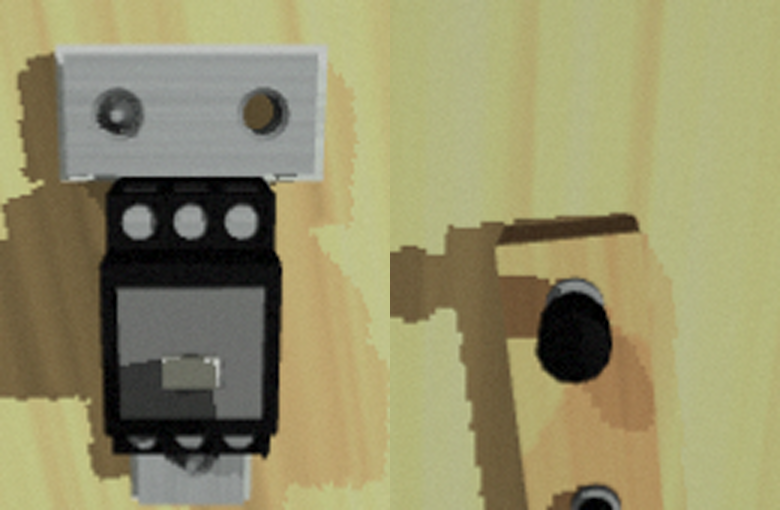

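```bash
cat > run2.py <<'E'
from fit import *
pb,pc=pickle.load(open('poses.pkl','rb'))
v1,v2=pickle.load(open('after.pkl','rb'))
im,c,s=v1
m=mask(im,(190,90,320,262)); pf,e=fit(c,m,FOOT,pb.copy(),.032); print('foot',pf[:2].round(4),np.degrees(pf[2]),e,'pb',pb)
print('hole from fit',world(pf,(22,56)),'from pb',world(pb,(22,56)),'click',atz(c,190+266/3-.33,90+111/3-.33,.042),'peg fit',proj(c,[*world(pf,(-22,56)),.049]),'click',190+118/3,90+114/3)
im,c,s=v2
a=np.linspace(0,2*np.pi,40)[:-1]; kn=np.array([(10*np.cos(t),10*np.sin(t),z) for t in a for z in(62,86)])
k=(im.max(2)<45).astype(float); w=np.zeros_like(k); w[183:222,233:270]=1
pk,e=fit(c,k*w,[kn],np.array([.463,-.213,0]),0.); print('knob',pk[:2],e)
pickle.dump((pf,pk),open('p2.pkl','wb'))
E
python3 run2.py
```

```text
foot [0.6154 0.025 ] -10.056273841433908 993.749019607843 pb [ 0.61517697  0.02230621 -0.17692388]
hole from fit [0.64685452 0.07625689] from pb [0.64668968 0.07355998] click [0.64747765 0.07425375 0.042     ] peg fit [227.89654011 124.8161501 ] click 229.33333333333334 128.0
knob [ 0.46216097 -0.21291318] 103.39215686274511
```

Run:
```python
from h import *
from fit import world
import pickle
pb,_=pickle.load(open('poses.pkl','rb')); pf,pk=pickle.load(open('p2.pkl','rb'))
r.goto([*pk[:2],.13],down(np.radians(3))); r.movel([*pk[:2],.080],speed=.08); r.dwell(.15)
f0=r.observe()['contact_force']; r.close(); s=r.observe(); print(s['width'],s['contact_force']-f0,s['eef_pos'])
zg=s['eef_pos'][2]
r.movel([*pk[:2],.125],speed=.08); r.dwell(.1); s=r.observe(); print(s['width'],s['contact_force'],s['eef_pos'],s['time'])
h=world(pb,(22.2,56.6)); q=down(pb[2])
r.movel([*pk[:2],.17],speed=.12); r.goto([*h,.17],q); r.movel([*h,.120],speed=.1); r.dwell(.3)
s=r.observe(); c=r.camera_params('wrist'); im=r.grab_frame('wrist'); sc=r.grab_frame('scene'); pickle.dump((im,c,s,h,zg,sc),open('pinover.pkl','wb'))
print(s['time'],s['width'],s['eef_pos'],h)
cc=r.camera_params('scene'); u=proj(cc,[*h,.07]).astype(int); print(u)
b=cv2.resize(sc[u[1]-40:u[1]+40,u[0]-40:u[0]+40],(390,390),interpolation=cv2.INTER_CUBIC)
save(np.hstack([cv2.resize(im[130:260,185:315],(390,390),interpolation=cv2.INTER_CUBIC),b]),'pinover.png')
```

```text
0.018108291050711187 [-0.72299168  0.0134312   5.36530559] [ 0.46219202 -0.21295602  0.08018385]
0.01850171676239705 [-0.12621836  0.85744714 -0.75247059] [ 0.46187359 -0.21280788  0.12455469] 20.3417
23.1083 0.018266037348044835 [0.64721494 0.07415801 0.12050359] [0.64699216 0.07411542]
[231 205]
```

View pics/pinover.png

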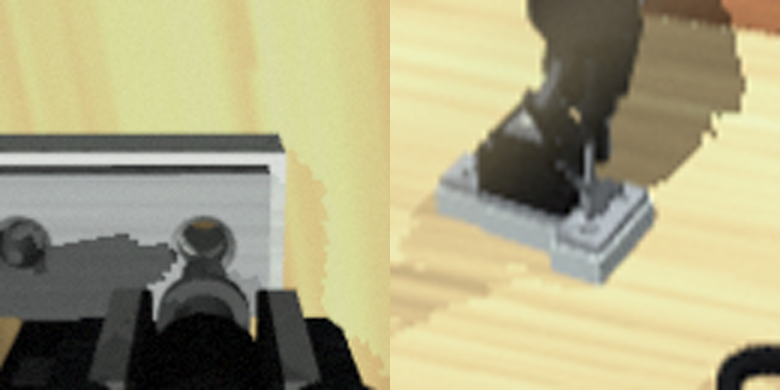

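Run:
```python
from h import *
from fit import world
import pickle
im,c,s,h,zg,sc=pickle.load(open('pinover.pkl','rb')); pb,_=pickle.load(open('poses.pkl','rb'))
e=s['eef_pos']; S=8; x0,y0=228,192; zz=e[2]-zg+.042
o=cv2.resize(im[y0:y0+60,x0:x0+60],None,fx=S,fy=S,interpolation=cv2.INTER_CUBIC)
def circ(x,y,z,rad,col):
    P=np.array([(proj(c,[x+rad*np.cos(t),y+rad*np.sin(t),z])-[x0,y0]+.5)*S for t in np.linspace(0,6.283,40)]); cv2.polylines(o,[np.round(P).astype(np.int32)],True,col,1)
circ(e[0],e[1],zz,.009,(255,0,0)); circ(e[0],e[1],zz-.028,.003,(255,0,0)); circ(e[0],e[1],zz-.021,.005,(255,0,0))
circ(*h,.042,.006,(0,255,0)); circ(*h,.032,.006,(0,0,255)); print(e[:2]-h,zz)
save(o,'ov.png')
```

```text
[2.22787080e-04 4.25947129e-05] 0.08231974069063319
```

View pics/ov.png

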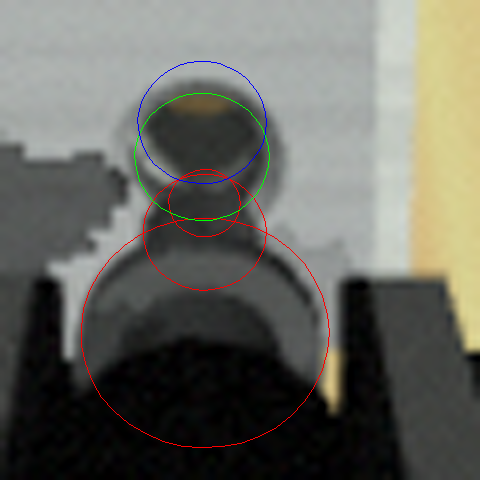

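Run:
```python
from h import *
import pickle
v1,v2=pickle.load(open('after.pkl','rb')); pf,pk=pickle.load(open('p2.pkl','rb'))
im,c,s=v2
print('pk',pk[:2],'from collar arc',atz(c,251.7,183.3,.042)-[0,.009,0])
S=10;x0,y0=232,178
o=cv2.resize(im[y0:y0+45,x0:x0+40],None,fx=S,fy=S,interpolation=cv2.INTER_CUBIC)
def circ(o,c,x,y,z,rad,col,x0,y0,S):
    P=np.array([(proj(c,[x+rad*np.cos(t),y+rad*np.sin(t),z])-[x0,y0]+.5)*S for t in np.linspace(0,6.283,40)]); cv2.polylines(o,[np.round(P).astype(np.int32)],True,col,1)
for z,rad,col in((.042,.009,(255,0,0)),(.062,.01,(0,255,0)),(.086,.01,(0,255,0))): circ(o,c,*pk[:2],z,rad,col,x0,y0,S)
im3,c3,s3,h,zg,sc=pickle.load(open('pinover.pkl','rb')); e=s3['eef_pos']
for dz in(0,.003,.005): print(dz,'collar y in tool',atz(c3,228+203/8-.5,221.75,.0823+dz)-[0,.009,0]-e)
o2=cv2.resize(im3[205:260,225:270],None,fx=8,fy=8,interpolation=cv2.INTER_CUBIC); o2=np.clip(o2.astype(float)*2,0,255).astype(np.uint8)
for z,rad,col in((.0823,.009,(255,0,0)),(.1023,.01,(0,255,0)),(.1263,.01,(0,255,0))): circ(o2,c3,*e[:2],z,rad,col,225,205,8)
save(np.hstack([o[:440],o2[:440]]) if False else np.hstack([o,np.vstack([o2,np.zeros((10,360,3),np.uint8)])]),'ov2.png')
```

```text
pk [ 0.46216097 -0.21291318] from collar arc [ 0.46195752 -0.2149087   0.042     ]
0 collar y in tool [ 0.00113293 -0.00196724 -0.03820359]
0.003 collar y in tool [ 0.00132938 -0.00084571 -0.03520359]
0.005 collar y in tool [ 1.46033968e-03 -9.80173600e-05 -3.32035871e-02]
```

View pics/ov2.png

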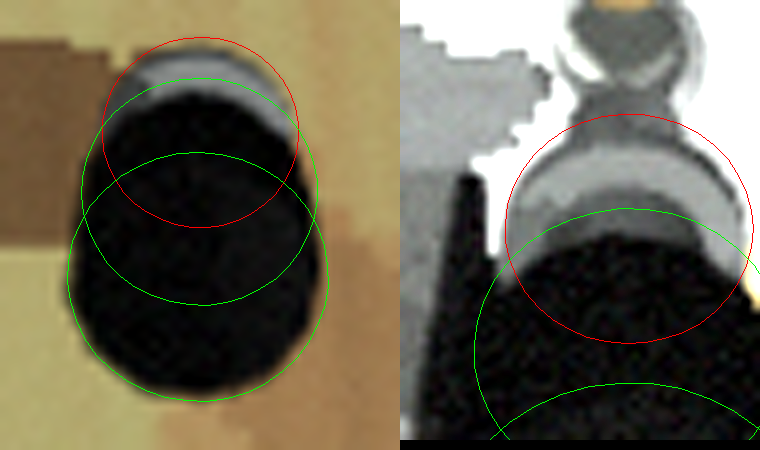

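```bash
cat > ins.py <<'E'
from h import *
from fit import world
import pickle,sys
im,c,s,h,zg,sc=pickle.load(open('pinover.pkl','rb')); pb,_=pickle.load(open('poses.pkl','rb'))
x,y=world(pb,(22.1,57.8)); r.movel([x,y,.1205],speed=.05); r.dwell(.15)
f0=r.observe()['contact_force']
for z in (.112,.108,.105,.102,.099,.096,.092,.088,.085,.083,.0815,.0808,.0803):
    r.movel([x,y,z],speed=.05); r.dwell(.03); s=r.observe(); f=s['contact_force']-f0
    print(z,s['eef_pos'][2].round(4),f.round(1),np.round(s['moment'],2),s['width'].round(4),round(s['time'],2))
    if abs(f).max()>8: break
E
python3 ins.py
```

```text
Traceback (most recent call last):
  File "ins.py", line 9, in <module>
    print(z,s['eef_pos'][2].round(4),f.round(1),np.round(s['moment'],2),s['width'].round(4),round(s['time'],2))
                                                                        ^^^^^^^^^^^^^^^^
AttributeError: 'float' object has no attribute 'round'
```

```bash
sed -i "s/s\['width'\].round(4)/round(s['width'],4)/; s/r.movel(\[x,y,.1205\],speed=.05); r.dwell(.15)//; s/(.112,.108/(.1115,.108/" ins.py; python3 ins.py
```

```text
0.1115 0.1116 [-0.2 -1.5 -0.1] [ 0.   -0.04  0.04] 0.0184 24.24
0.108 0.1078 [-1.1 -0.8 -0.6] [0.04 0.02 0.05] 0.0184 24.52
0.105 0.1048 [-0.5 -0.6 -0.6] [-0.02 -0.01 -0.02] 0.0187 24.81
0.102 0.1019 [ 0.2 -1.3  1.2] [-0.01  0.03  0.05] 0.0181 25.09
0.099 0.0988 [0.2 0.4 0.6] [-0.03 -0.05 -0.04] 0.0181 25.38
0.096 0.0959 [ 0.2 -0.9 -0. ] [ 0.04 -0.04 -0.01] 0.0183 25.66
0.092 0.0918 [-0.6 -0.5  0.5] [-0.01  0.03 -0.03] 0.0183 25.94
0.088 0.0878 [-0.4 -2.   0.7] [-0.07  0.01 -0.  ] 0.0181 26.23
0.085 0.0848 [-0.  -2.   0.2] [-0.18 -0.02  0.01] 0.0187 26.51
0.083 0.0829 [ 0.  -1.7 -0.1] [-0.17 -0.08 -0.03] 0.0182 26.79
0.0815 0.0814 [ 0.2 -1.1 -0.1] [-0.22 -0.11 -0.07] 0.0189 27.07
0.0808 0.0808 [ 0.7 -2.2 -0.2] [-0.17 -0.16  0.01] 0.0182 27.36
0.0803 0.0803 [ 1.1 -1.1  1. ] [-0.21 -0.18  0.06] 0.0185 27.64
```

Run:
```python
from h import *
s=r.observe();x,y=s['eef_pos'][:2];f0=s['contact_force'];z=.0803
while z>.074:
    z-=.0005; r.movel([x,y,z],speed=.05); s=r.observe(); f=s['contact_force']-f0
    print(round(z,4),s['eef_pos'][2].round(4),f.round(1),round(s['time'],2))
    if f[2]>14: break
```

```text
0.0798 0.0802 [-3.1 -0.5  6.2] 27.89
0.0793 0.0802 [-6.1 -1.  12.5] 28.14
0.0788 0.0801 [-8.2 -1.5 18. ] 28.39
```

Run:
```python
from h import *
from fit import world
import pickle
pb,_=pickle.load(open('poses.pkl','rb'))
r.let_go(); r.dwell(.2); p=np.array(r.observe()['eef_pos']); r.movel([p[0],p[1],.15],speed=.1)
r.goto([pb[0],pb[1],.20],down(pb[2])); r.dwell(.4)
c=r.camera_params('wrist'); im=r.grab_frame('wrist'); sc=r.grab_frame('scene'); cs=r.camera_params('scene')
S=3;x0,y0=190,80;o=cv2.resize(im[y0:y0+180,x0:x0+130],None,fx=S,fy=S,interpolation=cv2.INTER_CUBIC)
h=world(pb,(22.2,56.6))
for z,rad in((.042,.009),(.086,.01)):
    P=np.array([(proj(c,[h[0]+rad*np.cos(t),h[1]+rad*np.sin(t),z])-[x0,y0]+.5)*S for t in np.linspace(0,6.283,40)]); cv2.polylines(o,[np.round(P).astype(np.int32)],True,(255,0,0),1)
u=proj(cs,[*pb[:2],.05]).astype(int); b=cv2.resize(sc[u[1]-60:u[1]+60,u[0]-45:u[0]+45],(405,540),interpolation=cv2.INTER_CUBIC)
save(np.hstack([o,b]),'final.png'); s=r.observe(); print(s['time'],s['width'],s['contact_force'])
```

```text
31.025 0.08508482991151796 [-0.15337068  0.49376018  0.1431587 ]
```

View pics/final.png

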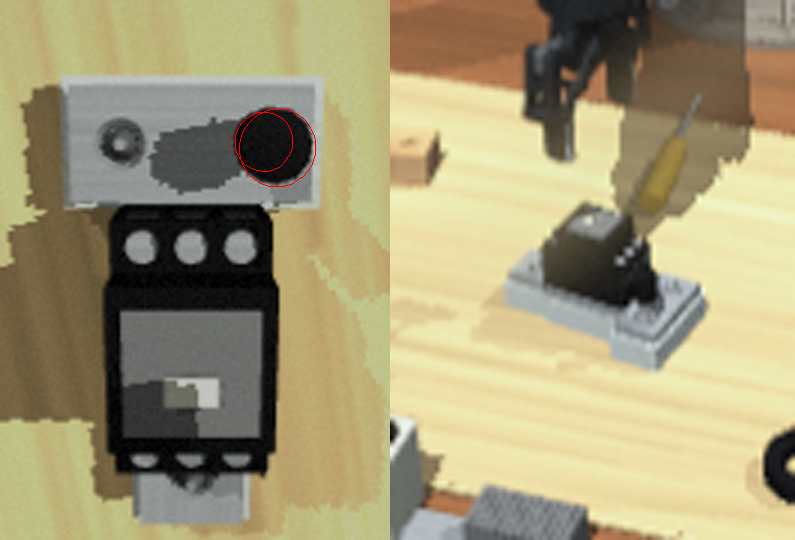

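The pin's knob sits where the fully-home prediction puts it (pixel about 275,147 in the left panel). The contactor is flush on the base, and the gripper is open and clear.

```bash
python3 -c "
from plant import r
print(r.finish_job(), r.observe()['time'])"
```

```text
the job is handed in; nothing more can be done
the job is handed in; nothing more can be done
```

The contactor is seated on the base, the locking pin is home, and the job was handed in at about 31 s of the 56 s allowed. `finish_job` gave no verdict.

- **Contactor:** I gripped the black contactor with the T-shaped foot, turned it about 15.5° to match the base, and lowered it over the two pegs. Contact came at TCP z 0.0833 m, against 0.0834 m expected. The pictures showed the peg in its hole and the foot flush.
- **Locking pin:** I took the taller pin from the rack and pushed it through the remaining hole. It stopped at z 0.0802 m, the height it had when gripped in the rack, which is the expected home height. The downward push there reached about 18 N.
- **Last look:** The final picture showed the knob at its predicted home position, the foot still flush, and the gripper open and clear. That view does not show all the bystanders, but the arm kept well above them.

Checks that disagreed:
- A silhouette fit of the seated foot came out 2.7 mm off because the base merged into the outline, so I discarded it.
- The pin appeared 1–2 mm off in the grip, so I shifted it 1.2 mm. It then went in with only about 2 N of side force.
- The finger opening on the knob read 18 mm, not 20; the close pictures suggest the knob tapers.

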